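# Screw the diffuser onto the desk lamp and set its brightness dial

## Task

Put the lamp's loose white diffuser on the threaded neck of the desk lamp and screw it fully home, so that it sits level, right down on the column. Then turn the lamp's dial to the third click up from off and leave it there. Leave the mug, the stapler and the eraser where they are.

Things in the scene. Friction and masses are not known exactly. Their poses are not given: they have to be found in the camera images.
- diffuser_centre (a point): Centre (half-way up) of the loose diffuser: a white plastic cap like a short drum with a chamfered top edge, open below, standing on its open rim. 56 mm across, 47 mm tall, 0.12 kg; fine grey ribs round its lowest 14 mm. Straight-sided from the rim to 38 mm up: grip it across there. Alike from every side; four round lugs inside near the rim, 90 degrees apart, fit the thread. z is its axis.
- diffuser_rim (a point): Centre of the diffuser's open rim, 23.5 mm below its centre. Set on the neck, the rim rides 17 to 20.5 mm above neck_foot (1 time in 6 it drops in at once). There clockwise is blocked: do not force it. Turned anticlockwise (seen from above) pressed with 3 to 5 N, or let go, it drops within 1.5 rad: rim 6 mm above neck_foot. A stop prevents turning back farther; if it hangs there, ease off 0.1 rad.
- neck_foot (a point): On the neck's axis, at the column's top face (shoulder), 58 mm above the desk. Once dropped in, the diffuser turned clockwise sinks 5 mm more in 0.8 to 1.2 rad (level for up to 0.36 rad, then 6.3 mm a radian; let the hand sink with it) to a firm stop: fully home, rim 1 mm above this point. Turning takes under 0.5 N m, over 0.6 at the stop. It sinks only by turning; friction then holds it.
- neck_tip (a point): Centre of the black threaded neck's flat tip, 30 mm above neck_foot. The tip is a cone, 28 mm across widening to 39 mm, that guides the diffuser from up to 4 mm off-centre. Below it is a four-start right-hand thread, 48 mm across. The angle of its four entries (90 degrees apart, each about 0.27 rad wide) varies and is not given by any listed frame: find it by feel.
- dial (a joint): Angle of the lamp's dial, rad; grows clockwise seen from above. Detents (clicks) at 0 (off), 0.4, 0.8, 1.2, 1.6 and 2.0 rad, end stops 0.08 rad beyond the first and last. It starts at off or at the first click (it may snap there in the first half second). Getting over a click takes about 0.08 N m, and the dial pulls itself into the nearest detent when let go.
- dial_grip (a point): On the dial's axis at the height to grip, 52 mm above the desk. Black disc 40 mm across, its top 28 mm above the desk, with an upright bar 34 mm long (this frame's x), 10 mm thick (y), top 62 mm above the desk. +x is the pointer end (white line); the frame turns with the dial. White marks on the plate: a dot for off, then, clockwise, five bars of growing length for the clicks.
- lamp: The desk lamp, fixed to the desk: grey rounded plate 100 x 210 mm, 22 mm high, with an aluminium column 58 mm across and the black neck on it at y = +55 mm, the dial at y = -60 mm. Origin at the middle of the plate's underside, z up.
- mug: Bystander: white mug, 92 x 127 x 95 mm, origin at the centre of its underside. Leave alone.
- stapler: Bystander: black stapler, 144 x 39 x 54 mm, origin at the centre of its underside. Leave alone.
- eraser: Bystander: small eraser in a grey sleeve, 20 x 44 x 12 mm, origin at the centre of its underside. Leave alone.
Not all that is in view belongs to the job. Of the things like the part that bears diffuser_centre, leave any that is orange or yellow; of the rest the larger one is meant.

How it is judged:
By the outcome, as a careful person would: the job done as asked, in the order asked, and still so for the second after the job is handed in, with the robot touching nothing.
It also fails if it takes over 61 s, if anything falls off the work surface, if the arm or the gripper's body presses on something with over 40 N, if the wrist force passes 120 N, or if a joint passes its speed limit or range.

## Robot

A 7-joint arm with a two-finger parallel gripper is mounted at the origin on a cart in front of the work surface, level with it; the furniture and walls round the work are solid. World frame = base frame: x ahead of the robot, y to its left, z up, the work surface at z = 0. Lengths are in m, angles in rad, forces in N, time in s.
With the tool pointing down it reaches from about 0.425 to 0.875 m from the base axis. Payload 8.4 kg.
Tool frame: the origin (TCP) lies on the mounting face of the last link; the fingertips stand 173 mm ahead of it and the grasp point (between the pads) lies 155 mm ahead of it; z points along the fingers, y is the line along which they close (so a half turn about z gives the same grasp; the last joint's range is limited). The gripper opens to 85 mm and grips with 20 to 120 N. Pads are 22 mm wide; open, the fingers measure 114 mm over their backs; the gripper's body (76 mm by 85 mm) begins 54 mm behind the grasp point. The pads swing forward as they close: fully open they stand 13 mm farther back than shut.
Start: joints at [1.194, 0.333, 0.04, 1.465, -0.013, 1.343, -0.059], TCP at [0.178, -0.625, 0.405] pointing down, gripper open.
Joint ranges: [-2.58, 2.58], [-0.38, 2.09], [-1.3, 1.39], [0.25, 2.4], [-1.5, 4.64], [0.08, 2.09], [-2.65, 2.65]. Speed limits (rad/s): [2.22, 2.22, 2.79, 2.79, 3.14, 3.14, 3.14].

## Interface

Orientations are given as a unit quaternion [w, x, y, z].
In Python, from bench import telemetry, imaging, arm, spotter gives the robot as it stands.
- The arm moves only by the shell command python3 -m pendant 'ROWS' [FORCE]. ROWS is JSON, a list of rows, each a list of 7 numbers: the shift along the tool's x, y, z in mm, then the turn, a rotation vector about the tool's x, y, z in degrees, then the finger opening in mm, from 0 to 85.4. A call has 1 to 5 rows; each row shifts and turns the commanded pose from where the row before left it, along the tool's axes as they then stand; what a row does not reach is not made up. A row lasts 1/12 s, in which the tool goes at most 41.7 mm and 7.16 degrees, less where a joint would pass 70% of its speed; a pose out of reach is approached as far as the arm can. A call with a gripper value outside its range is refused whole. The fingers move at their own pace and stop on an object; FORCE is the grip in N (left out, the last holds). Time passes only in rows, so rows that do not move let the fingers close. It gives the time, the measured TCP pose, the force, the opening and the grip force at its end, in the units of the state.
- telemetry.read_state(): the state, without advancing time (a new reading comes with each control period).
- imaging.camera(name): name is "side" or "top"; returns a dict with "frame" (384x512x3 uint8, red, green, blue), "range_z" (384x512 float32, m along the optical axis (not along the pixel's ray), 0 where there is no reading), "camera_matrix" (3x3 intrinsics, pixels), "xyz" and "attitude" of the camera in the world. Camera axes: x right, y up, looking along -z (the intrinsics and any distortion apply to the point x, -y, -z); pixel columns grow to the right and rows downward; lengths in m; the calibration is good to about 2 mm. A picture is of the moment at which its call begins.
- arm.job_done(): hands the job in; it is judged then, once.
Trained networks look in a picture, given as the dict that the camera call returned (one of the last four; its "shot" number tells which), for a name from the list of things; names that differ only in an ending like _2 or _b are one class to them, and where a whole thing is asked for, a point or a joint stands for the part that bears it (a point fixed in the world has none). Each returns a list of dicts, best first, with "score" (0 to 1); they miss things now and then, are a little off and sometimes report something else, mostly with a low value. They report only what shows in the picture. A call takes as long as a camera call. They do not tell look-alikes from the thing itself.
- spotter.recognise(picture, target): "extent" ([left, top, right, bottom] in pixels, round what is visible of it).
- spotter.outline_of(picture, target): "mask" (384x512 bool, what is visible of it) and "extent" ([left, top, right, bottom] in pixels, round what is visible of it).
- spotter.mark_of(picture, target): "xy" ([column, row] in pixels: a listed point, or the origin of a listed thing).
The state is a dict: "t": time; "joint_pos": joint angles; "qd": joint speeds; "tau": joint torques, N m; "ee_pos": TCP position; "eef_rot": TCP orientation; "wrist_force": force on the tool from outside, world axes, zero at the start; "torque": the same for the moment, N m; "grip_width": finger opening in m; "gripper_force": force on a finger pad.
Only numpy, scipy, OpenCV 4.12 (cv2) and the standard library are available. Lean on these libraries where they do the work, as an engineer would, in place of code of your own. Each camera call takes 0.05 s, during which the arm holds its last target. There are 200 camera calls.

## Working session

There is one attempt and no reset: what is moved stays moved. The work goes in short steps, Python scripts to look and compute and a shell command to move; the robot and the scene stay as the last step left them, time stands still between calls to the robot, and variables do not carry over. Pictures are saved under pics/ and viewed, at most 10 in all, crops included, and the job is handed in when it is done.

```bash
mkdir -p pics; cat > h.py <<'E'
import numpy as np,cv2
from scipy.spatial.transform import Rotation as R
from bench import telemetry,imaging,arm,spotter
def q2R(q): return R.from_quat([q[1],q[2],q[3],q[0]])
def pts(p,uv,z=None):
    """pixels -> world using depth, or ray-plane at height z"""
    K=np.array(p["camera_matrix"]);uv=np.atleast_2d(np.array(uv,float))
    d=p.get("distortion"); n=cv2.undistortPoints(uv.reshape(-1,1,2),K,np.array(d) if d is not None else None).reshape(-1,2)
    ray=np.c_[n[:,0],-n[:,1],-np.ones(len(n))]; rw=q2R(p["attitude"]).apply(ray); c=np.array(p["xyz"])
    if z is None:
        i=np.round(uv).astype(int); s=p["range_z"][i[:,1],i[:,0]]
    else: s=(z-c[2])/rw[:,2]
    return c+rw*s[:,None]
def st():
    s=telemetry.read_state(); Rm=q2R(s["eef_rot"])
    return s,Rm
E
python3 - <<'E'
from h import *
for n in("side","top"):
    p=imaging.camera(n); cv2.imwrite(f"pics/{n}0.png",p["frame"][:,:,::-1])
    print(n,[k for k in p],np.round(p["xyz"],3),np.round(p["attitude"],3),np.round(p["camera_matrix"],1).tolist())
    for t in("diffuser_centre","neck_tip","neck_foot","dial_grip","lamp","mug","stapler","eraser"):
        for r in spotter.mark_of(p,t)[:3]:
            print(t,round(r["score"],2),np.round(r["xy"]),np.round(pts(p,r["xy"])[0],3))
s,Rm=st();print(s["t"],s["ee_pos"],s["eef_rot"],Rm.as_matrix().round(3),s["grip_width"])
E
```

```text
side ['frame', 'range_z', 'camera_matrix', 'xyz', 'attitude', 'shot'] [-0.021  0.763  1.012] [-0.278 -0.113  0.392  0.87 ] [[458.9, 0.0, 258.3], [0.0, 458.9, 195.3], [0.0, 0.0, 1.0]]
diffuser_centre 0.81 [239. 302.] [0.392 0.22  0.037]
diffuser_centre 0.64 [211. 254.] [0.547 0.144 0.046]
diffuser_centre 0.61 [240. 263.] [0.47  0.112 0.03 ]
neck_tip 0.72 [249. 212.] [ 0.534 -0.018  0.088]
neck_tip 0.68 [347. 171.] [ 0.427 -0.459  0.006]
neck_foot 0.6 [247. 221.] [0.527 0.002 0.071]
dial_grip 0.41 [261. 199.] [ 0.56  -0.118  0.052]
lamp 0.74 [248. 221.] [0.523 0.003 0.074]
mug 0.6 [268. 155.] [ 0.664 -0.31   0.058]
stapler 0.86 [346. 173.] [ 0.422 -0.441  0.009]
eraser 0.49 [181. 229.] [0.702 0.098 0.013]
top ['frame', 'range_z', 'camera_matrix', 'xyz', 'attitude', 'shot'] [ 0.426 -0.112  1.316] [-0.698 -0.04   0.025  0.715] [[489.3, 0.0, 259.4], [0.0, 489.3, 185.5], [0.0, 0.0, 1.0]]
diffuser_centre 0.89 [160. 209.] [0.488 0.176 0.045]
diffuser_centre 0.78 [182. 178.] [0.567 0.117 0.051]
diffuser_centre 0.78 [190. 214.] [0.473 0.1   0.032]
neck_tip 0.67 [231. 186.] [ 0.54  -0.013  0.084]
neck_foot 0.93 [231. 185.] [ 0.543 -0.014  0.089]
dial_grip 0.74 [274. 176.] [ 0.566 -0.123  0.066]
dial_grip 0.43 [157. 211.] [0.484 0.182 0.049]
lamp 0.83 [253. 182.] [ 0.557 -0.069  0.015]
mug 0.22 [155. 214.] [0.477 0.188 0.051]
stapler 0.85 [398. 226.] [ 0.431 -0.449  0.01 ]
stapler 0.59 [229. 184.] [ 0.545 -0.01   0.087]
eraser 0.49 [196. 127.] [0.709 0.084 0.014]
0.9 [ 0.17821346 -0.62506579  0.40471427] [-1.30555971e-05  9.90376575e-01  1.38398843e-01 -5.82511752e-07] [[ 0.962  0.274 -0.   ]
 [ 0.274 -0.962  0.   ]
 [ 0.    -0.    -1.   ]] 0.08518525283898941
```

```bash
python3 -c "
import cv2,numpy as np
a=cv2.imread('pics/top0.png')[90:280,110:370];b=cv2.imread('pics/side0.png')[130:340,150:400]
a=cv2.resize(a,(798,583),interpolation=2);b=cv2.resize(b,(714,600),interpolation=2)
cv2.imwrite('pics/top0c.png',a);cv2.imwrite('pics/side0c.png',b)"
```

```text
(no output)
```

View pics/top0c.png

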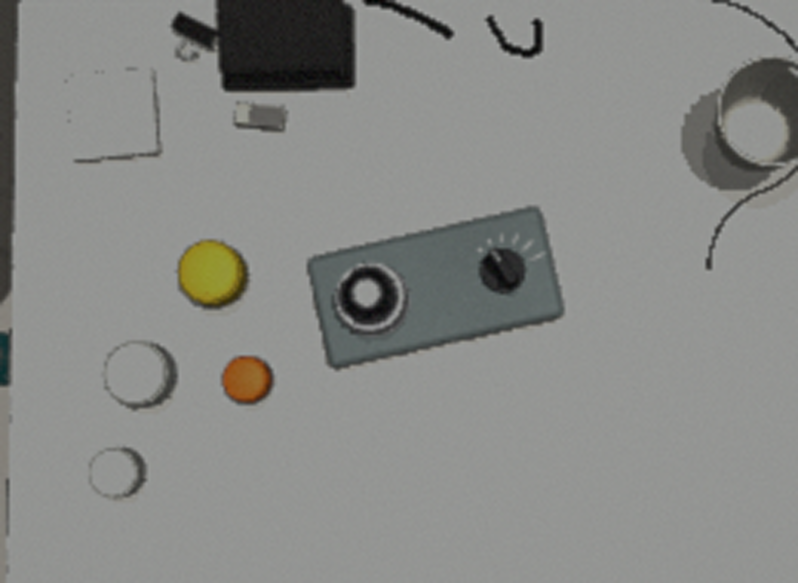

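View pics/side0c.png

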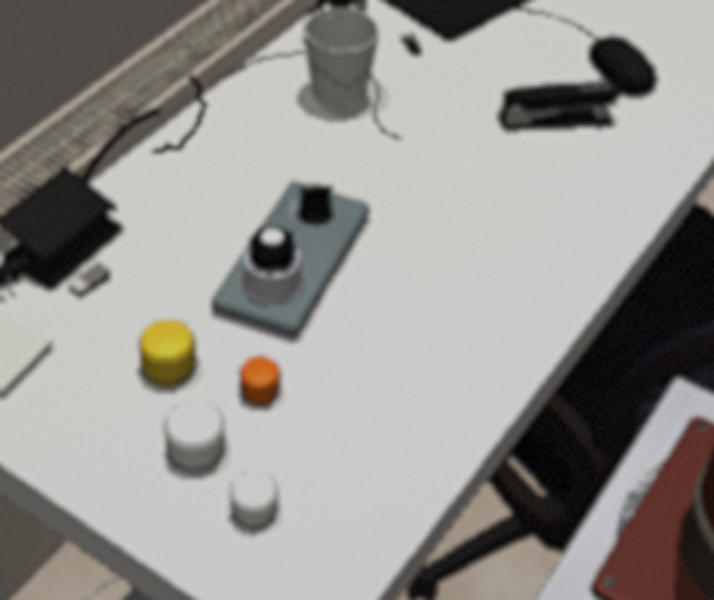

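```bash
cat >> h.py <<'E'
def cloud(p):
    v,u=np.nonzero(p["range_z"]>0); return pts(p,np.c_[u,v]),np.c_[u,v]
def near(P,c,r,z0,z1): return P[(np.hypot(P[:,0]-c[0],P[:,1]-c[1])<r)&(P[:,2]>z0)&(P[:,2]<z1)]
def circ(Q):
    (c,r)=cv2.minEnclosingCircle((Q[:,:2]*1000).astype(np.float32)); return np.round(c,1),round(r,1),np.round(Q.mean(0)*1000,1),len(Q)
E
python3 - <<'E'
from h import *
from scipy.ndimage import label
for n in("top","side"):
    p=imaging.camera(n); P,_=cloud(p)
    print(n,"desk z",np.median(near(P,(.4,-.1),.05,-1,1)[:,2]))
    A=near(P,(.49,.19),.04,.040,.056); print("diff",circ(A))
    for c in((.567,.117),(.47,.105),(.42,.21)): print("other",circ(near(P,c,.035,.027,.06)))
    print("tip",circ(near(P,(.54,-.013),.03,.078,.1)))
    D=near(P,(.566,-.123),.035,.047,.075); print("dial",circ(D)); print(cv2.minAreaRect((D[:,:2]*1000).astype(np.float32)))
    L=near(P,(.557,-.069),.14,.013,.03); print("plate",cv2.minAreaRect((L[:,:2]*1000).astype(np.float32)),np.median(L[:,2]))
    u,v=(155,212) if n=="top" else (218,282)
    for t in("diffuser_centre","neck_tip","dial_grip"):
        for r in spotter.mark_of(p,t)[:4]:
            z={"d":.0235,"n":.088}[t[0]]; z=.052 if t=="dial_grip" else z
            print(t,round(r["score"],2),np.round(r["xy"]),np.round(pts(p,r["xy"],z)[0],3))
E
```

```text
top desk z 0.0007248751320778624
diff (array([483.4, 192.8]), 27.5, array([483.2, 192.3,  46.5]), 331)
other (array([568.9, 127.9]), 27.8, array([567.5, 126. ,  45.5]), 339)
other (array([477.1, 100.8]), 20.4, array([476.2,  99.9,  34.1]), 181)
other (array([399.5, 213.7]), 21.3, array([402. , 212.6,  35.6]), 175)
tip (array([541.8,  -9.4]), 23.9, array([541.6, -10. ,  86.4]), 231)
dial (array([ 564.1, -122.2]), 16.5, array([ 564.1, -122.2,   61.6]), 55)
((564.3408813476562, -122.47666931152344), (32.89653015136719, 9.8421049118042), 33.17573928833008)
plate ((552.9306030273438, -63.257659912109375), (100.22856140136719, 210.46241760253906), 11.513288497924805) 0.02256161728420225
diffuser_centre 0.82 [156. 213.] [0.479 0.19  0.024]
diffuser_centre 0.7 [193. 214.] [0.474 0.094 0.024]
diffuser_centre 0.55 [149. 241.] [0.406 0.209 0.024]
neck_tip 0.6 [231. 186.] [ 0.54  -0.013  0.088]
dial_grip 0.57 [276. 176.] [ 0.568 -0.129  0.052]
side desk z -0.0023735793916555004
diff (array([481. , 196.1]), 28.1, array([479.5, 196.9,  45.2]), 262)
other (array([565.7, 132.2]), 28.3, array([562.8, 130.1,  44.3]), 216)
other (array([475. , 101.1]), 20.0, array([473.5, 104.3,  32.7]), 130)
other (array([419.1, 210.1]), 34.1, array([401. , 216.9,  35.2]), 134)
tip (array([540. ,  -7.1]), 24.7, array([538.5,  -4.5,  84.8]), 131)
dial (array([ 563.6, -119.1]), 16.1, array([ 562.9, -118.5,   56.1]), 59)
((563.1925659179688, -118.63796997070312), (31.44321632385254, 13.792281150817871), 40.89862060546875)
plate ((550.5678100585938, -61.162506103515625), (100.09169006347656, 212.68141174316406), 11.61164665222168) 0.021163942636672428
diffuser_centre 0.78 [237. 303.] [0.4   0.217 0.023]
diffuser_centre 0.78 [242. 263.] [0.47  0.104 0.023]
diffuser_centre 0.71 [216. 281.] [0.489 0.194 0.024]
neck_tip 0.89 [247. 212.] [ 0.537 -0.014  0.088]
dial_grip 0.43 [261. 198.] [ 0.559 -0.12   0.052]
```

```bash
r='[33.7,-19,7.5,0,0,0,85]'
python3 -m pendant '[[33.7,-19,7.5,0,0,0,85],[33.7,-19,7.5,0,0,0,85],[33.7,-19,7.5,0,0,0,85],[33.7,-19,7.5,0,0,0,85],[33.7,-19,7.5,0,0,0,85]]' 25
python3 -m pendant '[[33.7,-19,7.5,0,0,0,85],[33.7,-19,7.5,0,0,0,85],[33.7,-19,7.5,0,0,0,85],[33.7,-19,7.5,0,0,0,85],[33.7,-19,7.5,0,0,0,85]]' >/dev/null
python3 -m pendant '[[12,-34.3,0,0,0,0,85],[12,-34.3,0,0,0,0,85],[12,-34.3,0,0,0,0,85],[12,-34.3,0,0,0,0,85],[12,-34.3,0,0,0,0,85]]' >/dev/null
python3 -m pendant '[[12,-34.3,0,0,0,0,85],[12,-34.3,0,0,0,0,85],[12,-34.3,0,0,0,0,85],[12,-34.3,0,0,0,0,85],[12,-34.3,0,0,0,0,85]]' >/dev/null
python3 -m pendant '[[12,-34.3,0,0,0,0,85],[12,-34.3,0,0,0,0,85],[12,-34.3,0,0,0,0,85],[12,-34.3,0,0,0,0,85],[12,-34.3,0,0,0,0,85]]'
python3 -c "
from h import *
s,Rm=st();print(s['joint_pos'],s['ee_pos'],Rm.as_matrix().round(3))"
```

```text
t: 1.72
ee_pos: [0.3152, -0.486, 0.3671]
eef_rot: [0.0, 0.99, 0.138, 0.0]
wrist_force: [0.3, -0.7, -0.1]
grip_width: 0.0853
gripper_force: 0.0
t: 3.38
ee_pos: [0.4821, 0.1959, 0.3301]
eef_rot: [0.0, 0.99, 0.138, 0.0]
wrist_force: [0.7, 0.9, 0.2]
grip_width: 0.0849
gripper_force: 0.0
[ 0.12702063  0.18134219 -0.65573474  1.84676676  0.12108016  1.15243331
 -1.86348722] [0.48206546 0.19588231 0.33009814] [[ 0.962  0.274  0.001]
 [ 0.274 -0.962  0.   ]
 [ 0.001  0.    -1.   ]]
```

```bash
python3 -m pendant '[[0,0,7,0,0,-6.9,85],[0,0,7,0,0,-6.9,85],[0,0,7,0,0,-6.9,85],[0,0,7,0,0,-6.9,85],[0,0,7,0,0,-6.9,85]]' >/dev/null
python3 -m pendant '[[0,0,7,0,0,-6.9,85],[0,0,7,0,0,-6.9,85],[0,0,7,0,0,-6.9,85],[0,0,7,0,0,-6.9,85],[0,0,7,0,0,-6.9,85]]' >/dev/null
python3 -m pendant '[[0,0,5,0,0,-6.9,85],[0,0,5,0,0,-6.9,85],[0,0,5,0,0,-6.9,85],[0,0,5,0,0,-6.9,85],[0,0,5,0,0,-6.9,85]]' 
python3 -m pendant '[[-1.2,-0.9,5,0,0,-6.5,85],[0,0,0,0,0,0,85],[0,0,0,0,0,0,85]]' 
python3 - <<'E'
from h import *
for n in("top","side"):
    p=imaging.camera(n); cv2.imwrite(f"pics/{n}1.png",p["frame"][:,:,::-1])
a=cv2.imread('pics/top1.png')[160:270,100:230];b=cv2.imread('pics/side1.png')[200:340,140:300]
c=np.hstack([cv2.resize(a,None,fx=3,fy=3.),cv2.resize(b,(377,330))]);cv2.imwrite("pics/c1.png",c)
s,Rm=st();print(s['joint_pos'],s['ee_pos'],Rm.as_matrix().round(3),s['wrist_force'])
E
```

```text
t: 4.63
ee_pos: [0.4824, 0.1941, 0.2346]
eef_rot: [0.0, 0.502, 0.865, 0.0]
wrist_force: [-0.0, -0.2, 0.3]
grip_width: 0.0855
gripper_force: 0.0
t: 4.88
ee_pos: [0.4821, 0.1925, 0.2297]
eef_rot: [-0.0, 0.456, 0.89, -0.0]
wrist_force: [-0.1, -0.1, -0.0]
grip_width: 0.0849
gripper_force: 0.0
[ 0.31509016  0.37586663 -0.90186711  1.9365006   0.35082741  0.99368478
 -0.12521397] [0.48222241 0.19277595 0.23010094] [[-0.584  0.812  0.   ]
 [ 0.812  0.584  0.   ]
 [-0.     0.    -1.   ]] [1.08749002 0.33277705 0.47259041]
```

View pics/c1.png

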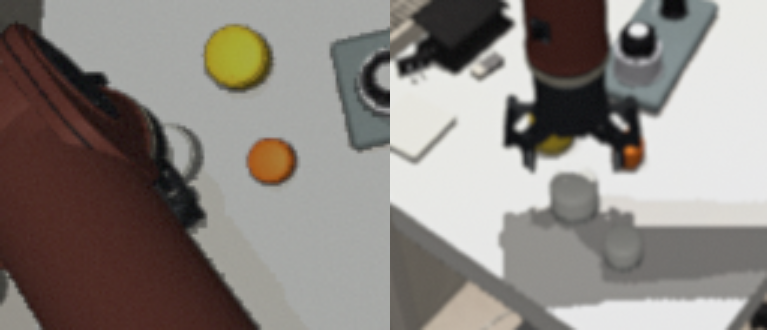

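```bash
python3 -m pendant '[[1.3,0.9,14,0,0,0,85],[0,0,14,0,0,0,85],[0,0,14,0,0,0,85],[0,0,10,0,0,0,85],[0,0,0,0,0,0,85]]' 
python3 -m pendant '[[0,0,0,0,0,0,40],[0,0,0,0,0,0,40],[0,0,0,0,0,0,40],[0,0,0,0,0,0,40],[0,0,0,0,0,0,40]]' 50
python3 -m pendant '[[0,0,0,0,0,0,40],[0,0,0,0,0,0,40],[0,0,0,0,0,0,40],[0,0,0,0,0,0,40],[0,0,0,0,0,0,40]]'
```

```text
t: 5.4
ee_pos: [0.4809, 0.1938, 0.1749]
eef_rot: [-0.002, 0.455, 0.891, -0.001]
wrist_force: [0.3, -0.6, 0.4]
grip_width: 0.0851
gripper_force: 0.0
t: 5.82
ee_pos: [0.4822, 0.1946, 0.1786]
eef_rot: [0.0, 0.455, 0.891, 0.0]
wrist_force: [-2.2, -0.9, 6.4]
grip_width: 0.0554
gripper_force: 53.2
t: 6.23
ee_pos: [0.4822, 0.1946, 0.1786]
eef_rot: [0.0, 0.455, 0.891, 0.0]
wrist_force: [-2.3, 0.3, 6.0]
grip_width: 0.0555
gripper_force: 53.3
```

```bash
python3 -m pendant '[[0,0,-12,0,0,0,40],[0,0,-24,0,0,0,40],[0,0,-26,0,0,0,40],[0,0,-28,0,0,0,40],[0,0,-22,0,0,0,40]]' 
python3 -m pendant '[[-28.4,-10.1,0,0,0,0,40],[-28.4,-10.1,0,0,0,0,40],[-28.4,-10.1,0,0,0,0,40],[-28.4,-10.1,0,0,0,0,40],[-28.4,-10.1,0,0,0,0,40]]' 
python3 -m pendant '[[-28.4,-10.1,0,0,0,0,40],[-28.4,-10.1,0,0,0,0,40],[0,0,0,0,0,0,40],[0,0,0,0,0,0,40]]' 
python3 - <<'E'
from h import *
for n in("top","side"):
    p=imaging.camera(n); cv2.imwrite(f"pics/{n}2.png",p["frame"][:,:,::-1])
a=cv2.imread('pics/top2.png')[110:250,160:330];b=cv2.imread('pics/side2.png')[140:270,170:330]
c=np.hstack([cv2.resize(a,(400,330)),cv2.resize(b,(400,330))]);cv2.imwrite("pics/c2.png",c)
s,Rm=st();print(s['joint_pos'],s['ee_pos'],s['wrist_force'],s['torque'])
E
```

```text
t: 6.65
ee_pos: [0.482, 0.1947, 0.2925]
eef_rot: [0.001, 0.454, 0.891, 0.001]
wrist_force: [0.2, 0.4, -1.0]
grip_width: 0.0556
gripper_force: 53.2
t: 7.07
ee_pos: [0.5245, 0.0483, 0.2909]
eef_rot: [0.001, 0.455, 0.891, 0.0]
wrist_force: [0.9, -0.9, -0.4]
grip_width: 0.0553
gripper_force: 53.2
t: 7.4
ee_pos: [0.5416, -0.0103, 0.2903]
eef_rot: [0.0, 0.456, 0.89, 0.0]
wrist_force: [-0.1, 1.4, -1.0]
grip_width: 0.0559
gripper_force: 53.2
[ 0.6645261   0.31739279 -0.84903358  1.83473248  0.26460901  1.10693271
  0.34771239] [ 0.54119811 -0.00749502  0.29033987] [-0.02356726  0.02173565 -1.11475612] [ 0.00764638 -0.03290974 -0.00987206]
```

View pics/c2.png

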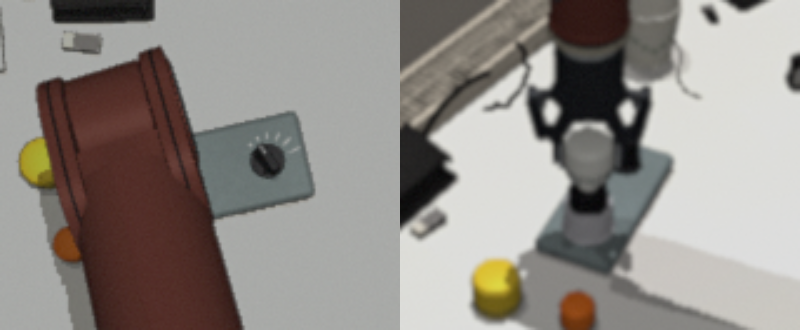

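```bash
python3 -m pendant '[[0,0,10,0,0,0,40],[0,0,10,0,0,0,40],[0,0,3,0,0,0,40],[0,0,3,0,0,0,40],[0,0,0,0,0,0,40]]' 
python3 -m pendant '[[0,0,2,0,0,0,40],[0,0,2,0,0,0,40],[0,0,0,0,0,0,40]]' 
python3 -m pendant '[[0,0,1.5,0,0,0,40],[0,0,1.5,0,0,0,40],[0,0,0,0,0,0,40]]' 
```

```text
t: 7.92
ee_pos: [0.541, -0.0078, 0.2627]
eef_rot: [-0.001, 0.454, 0.891, -0.0]
wrist_force: [-0.6, -0.3, -1.3]
grip_width: 0.0556
gripper_force: 53.2
t: 8.17
ee_pos: [0.5415, -0.0082, 0.2596]
eef_rot: [0.0, 0.455, 0.891, 0.0]
wrist_force: [0.2, -0.4, -1.3]
grip_width: 0.0555
gripper_force: 53.2
t: 8.42
ee_pos: [0.5416, -0.0082, 0.2567]
eef_rot: [0.0, 0.455, 0.891, 0.0]
wrist_force: [2.0, -0.6, -2.9]
grip_width: 0.0554
gripper_force: 53.2
```

```bash
python3 -m pendant '[[0,0,1.5,0,0,0,40],[0,0,0,0,0,0,40]]' 
python3 -m pendant '[[0,0,1,0,0,0,40],[0,0,0,0,0,0,40]]' 
python3 -m pendant '[[0,0,0.7,0,0,0,40],[0,0,0,0,0,0,40]]' 
```

```text
t: 8.58
ee_pos: [0.5416, -0.0081, 0.2553]
eef_rot: [0.0, 0.455, 0.891, 0.0]
wrist_force: [2.8, 0.7, -2.1]
grip_width: 0.0555
gripper_force: 53.3
t: 8.75
ee_pos: [0.5417, -0.0081, 0.2545]
eef_rot: [0.0, 0.455, 0.891, 0.0]
wrist_force: [2.8, -0.5, 1.7]
grip_width: 0.0555
gripper_force: 53.5
t: 8.92
ee_pos: [0.5417, -0.008, 0.2542]
eef_rot: [0.0, 0.455, 0.891, 0.0]
wrist_force: [0.5, 0.2, 7.0]
grip_width: 0.0555
gripper_force: 54.0
```

```bash
f(){ grep -E "ee_pos|wrist" | tr '\n' ' '; echo; }
python3 -m pendant '[[0,0,-0.3,0,0,-3,40],[0,0,0,0,0,-3,40]]' |f
python3 -m pendant '[[0,0,0,0,0,-4,40],[0,0,0,0,0,-4,40]]' |f
python3 -m pendant '[[0,0,0,0,0,-4,40],[0,0,0,0,0,-4,40]]' |f
python3 -c "
from h import *
s,Rm=st();print(s['torque'],s['wrist_force'])"
```

```text
ee_pos: [0.5417, -0.0082, 0.2544] wrist_force: [2.3, -0.3, 4.0] 
ee_pos: [0.5416, -0.0082, 0.2543] wrist_force: [1.2, -0.5, 5.2] 
ee_pos: [0.5417, -0.0082, 0.2543] wrist_force: [1.6, 0.4, 5.8] 
[ 0.04123173 -0.34012586 -0.08570293] [1.61545564 0.44412158 5.79016386]
```

```bash
f(){ grep -E "ee_pos|wrist" | tr '\n' ' '; echo; }
python3 -m pendant '[[0,0,-0.2,0,0,-4,40],[0,0,0,0,0,-4,40]]' |f
python3 -m pendant '[[0,0,0,0,0,-4,40],[0,0,0,0,0,-4,40]]' |f
python3 -m pendant '[[0,0,0,0,0,-4,40],[0,0,0,0,0,-4,40]]' |f
python3 -c "
from h import *
s,Rm=st();print(s['torque'],s['wrist_force'])"
```

```text
ee_pos: [0.5415, -0.0083, 0.2544] wrist_force: [1.3, 0.3, 3.3] 
ee_pos: [0.5415, -0.0084, 0.2543] wrist_force: [2.6, -0.4, 0.1] 
ee_pos: [0.5415, -0.0085, 0.2541] wrist_force: [3.4, -0.2, -1.0] 
[-0.05489076 -0.66935786 -0.01258072] [ 3.37266671 -0.23601649 -1.02213849]
```

```bash
f(){ grep -E "ee_pos|wrist" | tr '\n' ' '; echo; }
python3 -m pendant '[[0,0,0.5,0,0,0,40],[0,0,0.5,0,0,0,40]]' |f
python3 -m pendant '[[0,0,0,0,0,0,40]]' |f
```

```text
ee_pos: [0.5414, -0.0083, 0.253] wrist_force: [2.3, 0.1, 0.5] 
ee_pos: [0.5414, -0.0083, 0.253] wrist_force: [3.4, 0.3, -0.7]
```

```bash
f(){ grep -E "ee_pos|wrist" | tr '\n' ' '; echo; }
python3 -m pendant '[[0,0,0.7,0,0,0,40],[0,0,0.7,0,0,0,40]]' |f
python3 -m pendant '[[0,0,0.4,0,0,0,40],[0,0,0.2,0,0,0,40]]' |f
```

```text
ee_pos: [0.5415, -0.0082, 0.2517] wrist_force: [2.2, -0.2, 0.9] 
ee_pos: [0.5414, -0.0082, 0.2511] wrist_force: [2.4, -0.8, 0.8]
```

```bash
f(){ grep -E "ee_pos|wrist" | tr '\n' ' '; echo; }
python3 -m pendant '[[0,0,0.8,0,0,0,40],[0,0,0.8,0,0,0,40]]' |f
python3 -m pendant '[[0,0,0.6,0,0,0,40],[0,0,0.6,0,0,0,40]]' |f
python3 -m pendant '[[0,0,0.6,0,0,0,40],[0,0,0.6,0,0,0,40]]' |f
```

```text
ee_pos: [0.5414, -0.0082, 0.2495] wrist_force: [2.7, -0.7, 1.0] 
ee_pos: [0.5415, -0.0082, 0.2482] wrist_force: [4.1, -0.7, 0.1] 
ee_pos: [0.5415, -0.0082, 0.247] wrist_force: [4.7, -0.9, 1.1]
```

```bash
f(){ grep -E "ee_pos|wrist" | tr '\n' ' '; echo; }
python3 -m pendant '[[-0.4,0,0.7,0,0,0,40],[0,0,0.7,0,0,0,40]]' |f
python3 -m pendant '[[0,0,0.7,0,0,0,40],[0,0,0.7,0,0,0,40]]' |f
python3 -m pendant '[[0,0,0.5,0,0,0,40],[0,0,0.5,0,0,0,40]]' |f
python3 -m pendant '[[0,0,0.3,0,0,0,40],[0,0,0.3,0,0,0,40]]' |f
```

```text
ee_pos: [0.5416, -0.0082, 0.2454] wrist_force: [3.4, -0.9, 1.1] 
ee_pos: [0.5417, -0.0082, 0.2441] wrist_force: [2.5, 0.4, 0.7] 
ee_pos: [0.5417, -0.0082, 0.2431] wrist_force: [2.1, 0.1, 0.7] 
ee_pos: [0.5417, -0.0082, 0.2426] wrist_force: [3.0, -0.3, 1.9]
```

```bash
f(){ grep -E "ee_pos|wrist" | tr '\n' ' '; echo; }
python3 -m pendant '[[0,0,0.5,0,0,0,40],[0,0,0,0,0,0,40]]' |f
python3 -m pendant '[[0,0,0.4,0,0,0,40],[0,0,0,0,0,0,40]]' |f
```

```text
ee_pos: [0.5418, -0.0082, 0.2424] wrist_force: [0.1, -0.9, 4.6] 
ee_pos: [0.5418, -0.0081, 0.2422] wrist_force: [-1.5, -1.0, 8.8]
```

```bash
f(){ grep -E "ee_pos|wrist" | tr '\n' ' '; python3 -c "
from h import *
print('Tz',telemetry.read_state()['torque'].round(2))"; }
python3 -m pendant '[[0,0,-0.3,0,0,3,40],[0,0,0,0,0,3,40]]' |f
python3 -m pendant '[[0,0,0,0,0,3,40],[0,0,0,0,0,2,40]]' |f
```

```text
ee_pos: [0.5419, -0.0082, 0.2423] wrist_force: [1.7, 0.2, 4.9] Tz [-0.09 -0.25  0.06]
ee_pos: [0.5418, -0.0081, 0.2422] wrist_force: [1.8, -0.0, 1.9] Tz [-0.01 -0.33  0.09]
```

```bash
f(){ grep -E "ee_pos|wrist" | tr '\n' ' '; python3 -c "
from h import *
print('Tz',telemetry.read_state()['torque'].round(2))"; }
python3 -m pendant '[[0,0,0.2,0,0,3,40],[0,0,0.2,0,0,3,40]]' |f
python3 -m pendant '[[0,0,0.3,0,0,3,40],[0,0,0.3,0,0,3,40]]' |f
```

```text
ee_pos: [0.5418, -0.0081, 0.2416] wrist_force: [2.4, 0.2, -0.8] Tz [ 0.14 -0.62  0.04]
ee_pos: [0.5418, -0.008, 0.241] wrist_force: [2.9, 0.7, 0.3] Tz [ 0.19 -0.71  0.03]
```

```bash
f(){ grep -E "ee_pos|wrist" | tr '\n' ' '; python3 -c "
from h import *
print('Tz',telemetry.read_state()['torque'].round(2))"; }
python3 -m pendant '[[0,0,0.3,0,0,3,40],[0,0,0.35,0,0,3,40]]' |f
python3 -m pendant '[[0,0,0.35,0,0,3,40],[0,0,0.35,0,0,3,40]]' |f
python3 -m pendant '[[0,0,0.35,0,0,3,40],[0,0,0.35,0,0,3,40]]' |f
```

```text
ee_pos: [0.5418, -0.0079, 0.2404] wrist_force: [2.3, 0.7, 0.7] Tz [ 0.29 -0.52  0.  ]
ee_pos: [0.5418, -0.0079, 0.2397] wrist_force: [3.3, 1.1, 1.1] Tz [ 0.16 -0.69  0.  ]
ee_pos: [0.5419, -0.008, 0.239] wrist_force: [3.2, 0.7, 1.2] Tz [ 0.14 -0.67 -0.  ]
```

```bash
f(){ grep -E "ee_pos|wrist" | tr '\n' ' '; python3 -c "
from h import *
print('Tz',telemetry.read_state()['torque'].round(2))"; }
python3 -m pendant '[[0,0,0.33,0,0,3,40],[0,0,0.33,0,0,3,40]]' |f
python3 -m pendant '[[0,0,0.33,0,0,3,40],[0,0,0.33,0,0,3,40]]' |f
python3 -m pendant '[[0,0,0.2,0,0,2,40],[0,0,0,0,0,0,40]]' |f
```

```text
ee_pos: [0.5419, -0.008, 0.2383] wrist_force: [2.1, 0.1, 0.9] Tz [ 0.13 -0.64  0.06]
ee_pos: [0.5419, -0.008, 0.2377] wrist_force: [3.2, 1.1, 0.7] Tz [ 0.22 -0.78  0.06]
ee_pos: [0.542, -0.0079, 0.2376] wrist_force: [4.5, 1.6, 0.6] Tz [ 0.07 -0.93  0.22]
```

```bash
f(){ grep -E "ee_pos|wrist" | tr '\n' ' '; python3 -c "
from h import *
s,Rm=st();print('Tz',s['torque'].round(2),'yaw',Rm.as_euler('zyx',degrees=True).round(1))"; }
python3 -m pendant '[[0,0,0,0,0,2,40],[0,0,0,0,0,0,40]]' |f
python3 -m pendant '[[0,0,0,0,0,2,40],[0,0,0,0,0,0,40]]' |f
python3 -m pendant '[[0,0,0,0,0,2,40],[0,0,0,0,0,0,40]]' |f
```

```text
ee_pos: [0.542, -0.0078, 0.2376] wrist_force: [5.0, 1.0, 0.1] Tz [ 0.13 -1.12  1.02] yaw [-1.15e+02  1.00e-01 -1.80e+02]
ee_pos: [0.5419, -0.0073, 0.2376] wrist_force: [4.3, 3.0, 0.7] Tz [ 0.61 -0.82  1.28] yaw [-113.1    0.  -180. ]
ee_pos: [0.5417, -0.0067, 0.2376] wrist_force: [2.8, 5.4, 1.2] Tz [ 1.13 -0.61  1.34] yaw [-111.1    0.  -179.9]
```

```bash
python3 -m pendant '[[0,0,0,0,0,0,85],[0,0,0,0,0,0,85],[0,0,0,0,0,0,85],[0,0,0,0,0,0,85],[0,0,0,0,0,0,85]]' >/dev/null
python3 -m pendant '[[0,0,-10,0,0,0,85],[0,0,-20,0,0,0,85],[0,0,-30,0,0,0,85],[0,0,-25,0,0,0,85],[0,0,0,0,0,0,85]]'
python3 - <<'E'
from h import *
for n in("top","side"):
    p=imaging.camera(n); cv2.imwrite(f"pics/{n}3.png",p["frame"][:,:,::-1]); P,_=cloud(p)
    A=near(P,(.541,-.008),.028,.07,.13); print(n,circ(A)); B=A[A[:,2]>.095]; print(circ(B),np.percentile(B[:,2],[5,50,95]).round(4), np.linalg.lstsq(np.c_[B[:,:2],np.ones(len(B))],B[:,2],rcond=None)[0].round(3))
    D=near(P,(.5637,-.1207),.025,.047,.075);
    if len(D)>5: print("dial",cv2.minAreaRect((D[:,:2]*1000).astype(np.float32)))
a=cv2.imread('pics/top3.png')[155:205,240:310];b=cv2.imread('pics/side3.png')[165:265,190:310]
c=np.hstack([cv2.resize(a,(462,330),interpolation=2),cv2.resize(b,(330,330),interpolation=2)]);cv2.imwrite("pics/c3.png",c)
s,Rm=st();print(s['t'],s['joint_pos'],s['ee_pos'],Rm.as_matrix().round(3))
E
```

```text
t: 15.0
ee_pos: [0.5432, -0.0076, 0.3281]
eef_rot: [0.003, 0.567, 0.824, 0.002]
wrist_force: [1.4, 0.2, -0.3]
grip_width: 0.0849
gripper_force: 0.0
top (array([0., 0.]), 0.0, array([nan, nan, nan]), 0)h.py:21: RuntimeWarning: Mean of empty slice.
  (c,r)=cv2.minEnclosingCircle((Q[:,:2]*1000).astype(np.float32)); return np.round(c,1),round(r,1),np.round(Q.mean(0)*1000,1),len(Q)
  ret = um.true_divide(
Traceback (most recent call last):
IndexError: index -1 is out of bounds for axis 0 with size 0
```

Top is occluded by the arm; guard for it.

```bash
cat > look.py <<'E'
from h import *
import sys
k=sys.argv[1]
for n in("top","side"):
    p=imaging.camera(n); cv2.imwrite(f"pics/{n}{k}.png",p["frame"][:,:,::-1]); P,_=cloud(p)
    B=near(P,(.541,-.008),.022,.095,.13)
    if len(B)>20: print(n,circ(B),np.percentile(B[:,2],[5,50,95]).round(4), np.linalg.lstsq(np.c_[B[:,:2],np.ones(len(B))],B[:,2],rcond=None)[0].round(3))
    D=near(P,(.5637,-.1207),.025,.047,.075)
    if len(D)>5: print("dial",cv2.minAreaRect((D[:,:2]*1000).astype(np.float32)))
a=cv2.imread(f'pics/top{k}.png')[150:205,240:310];b=cv2.imread(f'pics/side{k}.png')[165:265,190:310]
c=np.hstack([cv2.resize(a,(420,330),interpolation=2),cv2.resize(b,(380,330),interpolation=2)]);cv2.imwrite(f"pics/c{k}.png",c)
s,Rm=st();print(s['t'],s['joint_pos'],s['ee_pos'],Rm.as_matrix().round(3))
E
python3 look.py 3
```

```text
dial ((564.4049072265625, -122.3892593383789), (32.78546905517578, 9.97181510925293), 32.572296142578125)
side (array([540.9,  -7.9]), 21.8, array([540.3,  -7.4, 105.1]), 131) [0.102  0.1051 0.1075] [ 0.002 -0.019  0.104]
dial ((563.0648803710938, -117.67521667480469), (31.619142532348633, 15.21307373046875), 28.64501190185547)
15.15 [ 0.63300516  0.2659914  -0.79993478  1.80130044  0.20764625  1.16040528
  0.1319711 ] [ 0.54161774 -0.00838008  0.32272052] [[-0.357  0.934  0.   ]
 [ 0.934  0.357 -0.   ]
 [-0.001  0.    -1.   ]]
```

View pics/c3.png

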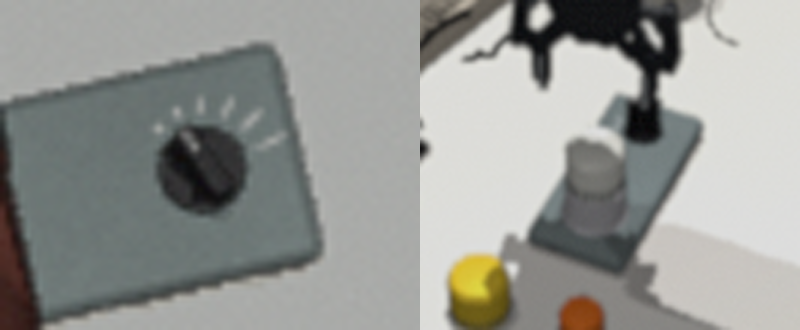

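```bash
python3 - <<'E'
from h import *
p=imaging.camera("top")
M=pts(p,[(266.7,171.7),(269.7,168.8),(273.5,167.2),(278,167.7),(282.2,170),(285.3,173.7)],.022)[:,:2]
c=np.array([.5644,-.1224]); d=M-c
print(np.degrees(np.arctan2(d[:,1],d[:,0])).round(1),np.hypot(*d.T).round(4))
E
```

```text
[ 45.1  20.6  -1.5 -24.8 -48.4 -70.9] [0.0249 0.0268 0.0292 0.0303 0.0317 0.0335]
```

```bash
cat > dial.py <<'E'
from h import *
import sys
k=sys.argv[1]; angs=[float(a) for a in sys.argv[2:]]
p=imaging.camera("top");K=p["camera_matrix"];Rc=q2R(p["attitude"])
def proj(X):
    q=Rc.inv().apply(np.asarray(X)-p["xyz"]); return np.c_[K[0,0]*q[:,0]/-q[:,2]+K[0,2],K[1,1]*-q[:,1]/-q[:,2]+K[1,2]]
im=p["frame"][155:200,250:300,::-1]; im=cv2.convertScaleAbs(cv2.resize(im,None,fx=8,fy=8,interpolation=2),alpha=1.5)
outs=[]
for a in angs:
    o=im.copy(); t=np.radians(a); ex=np.array([np.cos(t),np.sin(t),0]); ey=np.array([-np.sin(t),np.cos(t),0]); c=np.array([.5644,-.1224,.062])
    q=proj([c+sx*.017*ex+sy*.005*ey for sx,sy in((1,1),(1,-1),(-1,-1),(-1,1))])
    q=((q-[250,155]+.5)*8).astype(np.int32); cv2.polylines(o,[q],True,(0,0,255)); cv2.circle(o,tuple(map(int,(q[0]+q[1])//2)),3,(0,255,0),-1); outs.append(o)
cv2.imwrite(f"pics/d{k}.png",np.hstack(outs))
E
python3 dial.py 1 44 21
```

```text
(no output)
```

View pics/d1.png

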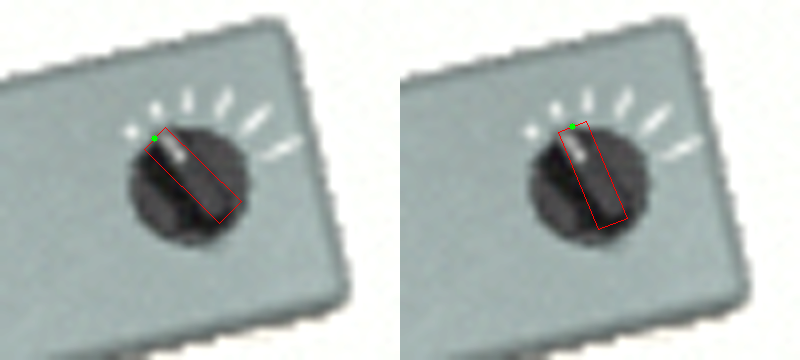

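```bash
python3 -m pendant '[[-37.7,-6.3,0,0,0,0,85],[-37.7,-6.3,0,0,0,0,85],[-37.7,-6.3,0,0,0,0,60],[0,0,0,0,0,7.12,60],[0,0,0,0,0,7.12,60]]' >/dev/null
python3 -m pendant '[[0,0,6,0,0,7.12,50],[0,0,6,0,0,7.12,50],[0,0,6,0,0,7.12,50],[0,0,6,0,0,7.12,50],[0,0,6,0,0,7.12,50]]' >/dev/null
python3 -m pendant '[[0,0,6,0,0,7.12,50],[0,0,6,0,0,7.12,50],[0,0,6,0,0,7.12,50],[0,0,6,0,0,7.12,50],[0,0,0,0,0,0,50]]' 
python3 -c "
from h import *
s,Rm=st();print(s['joint_pos'],s['ee_pos'],Rm.as_matrix().round(3))"
```

```text
t: 16.5
ee_pos: [0.5637, -0.1205, 0.2662]
eef_rot: [-0.001, 0.961, 0.278, -0.002]
wrist_force: [-0.1, -0.1, 0.4]
grip_width: 0.0498
gripper_force: 0.0
[ 0.55239204  0.34490481 -0.49869951  1.78422828  0.18540895  1.06293164
 -1.02045817] [ 0.56366322 -0.12046319  0.26618524] [[ 0.846  0.534 -0.004]
 [ 0.534 -0.846  0.001]
 [-0.003 -0.003 -1.   ]]
```

```bash
python3 -m pendant '[[0,0,15,0,0,0,50],[0,0,20,0,0,0,50],[0,0,15,0,0,0,50],[0,0,8,0,0,0,50],[0,0,0,0,0,0,50]]' 
python3 -m pendant '[[0,0,0,0,0,0,5],[0,0,0,0,0,0,5],[0,0,0,0,0,0,5],[0,0,0,0,0,0,5],[0,0,0,0,0,0,5]]' 30
python3 -m pendant '[[0,0,0,0,0,0,5],[0,0,0,0,0,0,5],[0,0,0,0,0,0,5],[0,0,0,0,0,0,5]]' 
python3 -c "
from h import *
s,Rm=st();print(s['torque'],Rm.as_matrix().round(3))"
```

```text
t: 16.92
ee_pos: [0.5636, -0.1205, 0.2084]
eef_rot: [-0.001, 0.959, 0.282, -0.002]
wrist_force: [-0.2, 0.4, 0.1]
grip_width: 0.0502
gripper_force: 0.0
t: 17.33
ee_pos: [0.565, -0.121, 0.2116]
eef_rot: [0.001, 0.96, 0.281, 0.001]
wrist_force: [-0.4, -2.6, 5.9]
grip_width: 0.0093
gripper_force: 32.5
t: 17.67
ee_pos: [0.565, -0.121, 0.2116]
eef_rot: [0.001, 0.96, 0.281, 0.001]
wrist_force: [-0.3, -2.7, 6.9]
grip_width: 0.0096
gripper_force: 32.7
[-0.29718563  0.03972408 -0.03371381] [[ 0.843  0.538  0.002]
 [ 0.538 -0.843 -0.001]
 [ 0.001  0.002 -1.   ]]
```

```bash
f(){ grep -E "nothing"; python3 -c "
from h import *
s,Rm=st();m=Rm.as_matrix();print('Tz',s['torque'].round(3),'az',np.degrees(np.arctan2(m[1,0],m[0,0])).round(1),s['wrist_force'].round(1))"; }
python3 -m pendant '[[0,0,0,0,0,-2,5],[0,0,0,0,0,0,5]]' |f
python3 -m pendant '[[0,0,0,0,0,-2,5],[0,0,0,0,0,0,5]]' |f
python3 -m pendant '[[0,0,0,0,0,-2,5],[0,0,0,0,0,0,5]]' |f
```

```text
Tz [-0.277  0.035  0.022] az 34.7 [ 0.5 -1.7  6.5]
Tz [-0.305  0.04  -0.005] az 36.7 [ 0.4 -1.9  7.3]
Tz [-0.307  0.04   0.053] az 38.7 [-0.9 -1.4  6.4]
```

```bash
f(){ grep -E "nothing"; python3 -c "
from h import *
s,Rm=st();m=Rm.as_matrix();a=[telemetry.read_state()['torque'][2] for _ in range(1)];print('Tz',s['torque'].round(3),'az',np.degrees(np.arctan2(m[1,0],m[0,0])).round(1))"; }
python3 -m pendant '[[0,0,0,0,0,-2,5],[0,0,0,0,0,0,5]]' |f
python3 -m pendant '[[0,0,0,0,0,-2,5],[0,0,0,0,0,0,5]]' |f
python3 -m pendant '[[0,0,0,0,0,-2,5],[0,0,0,0,0,0,5]]' |f
python3 -m pendant '[[0,0,0,0,0,-2,5],[0,0,0,0,0,0,5]]' |f
python3 -m pendant '[[0,0,0,0,0,-2,5],[0,0,0,0,0,0,5]]' |f
```

```text
Tz [-0.328  0.051  0.041] az 40.7
Tz [-0.267  0.055  0.03 ] az 42.7
Tz [-0.289  0.064  0.047] az 44.7
Tz [-0.258  0.092 -0.01 ] az 46.7
Tz [-0.366 -0.019  0.01 ] az 48.7
```

```bash
f(){ grep -E "nothing"; python3 -c "
from h import *
s,Rm=st();m=Rm.as_matrix();print('Tz',s['torque'].round(3),'az',np.degrees(np.arctan2(m[1,0],m[0,0])).round(1))"; }
python3 -m pendant '[[0,0,0,0,0,-2,5],[0,0,0,0,0,0,5]]' |f
python3 -m pendant '[[0,0,0,0,0,-2,5],[0,0,0,0,0,0,5]]' |f
```

```text
Tz [-0.25  -0.005 -0.127] az 50.7
Tz [-0.283 -0.011 -0.735] az 52.6
```

```bash
python3 -m pendant '[[0,0,0,0,0,6.9,5],[0,0,0,0,0,6.9,5],[0,0,0,0,0,6.9,5],[0,0,0,0,0,6.9,5],[0,0,0,0,0,6.9,5]]' >/dev/null
python3 -m pendant '[[0,0,0,0,0,6.9,5],[0,0,0,0,0,6.9,5],[0,0,0,0,0,6.9,5],[0,0,0,0,0,6.9,5],[0,0,0,0,0,6.9,5]]' >/dev/null
python3 -m pendant '[[0,0,0,0,0,6.9,5],[0,0,0,0,0,0,5],[0,0,0,0,0,0,5]]' >/dev/null
python3 -c "
from h import *
s,Rm=st();m=Rm.as_matrix();print('Tz',s['torque'].round(3),'az',np.degrees(np.arctan2(m[1,0],m[0,0])).round(1),s['joint_pos'][6])"
python3 -m pendant '[[0,0,0,0,0,0,50],[0,0,0,0,0,0,50],[0,0,0,0,0,0,50],[0,0,0,0,0,0,50],[0,0,0,0,0,0,50]]'
python3 -m pendant '[[0,0,-20,0,0,0,50],[0,0,-40,0,0,0,50],[0,0,-40,0,0,0,50],[0,0,-10,0,0,0,50]]'
```

```text
Tz [-0.253  0.008  0.035] az -23.3 -1.9553977126903275
t: 20.83
ee_pos: [0.5643, -0.1205, 0.2103]
eef_rot: [-0.0, 0.979, -0.202, -0.0]
wrist_force: [0.6, 0.9, -0.0]
grip_width: 0.05
gripper_force: 0.0
t: 21.17
ee_pos: [0.5659, -0.1206, 0.3267]
eef_rot: [-0.0, 0.979, -0.202, 0.004]
wrist_force: [1.0, -0.0, 1.3]
grip_width: 0.0498
gripper_force: 0.0
```

```bash
python3 -m pendant '[[-5,36,0,0,0,0,50],[-5,36,0,0,0,0,50],[-5,36,0,0,0,0,50],[-5,36,0,0,0,0,50],[-5,36,0,0,0,0,50]]' >/dev/null
python3 -m pendant '[[-5,30,0,0,0,0,50],[-5,30,0,0,0,0,50],[0,0,0,0,0,0,50],[0,0,0,0,0,0,50]]'
python3 look.py 4; python3 dial.py 2 -12 -24
```

```text
t: 21.92
ee_pos: [0.4362, -0.3288, 0.3203]
eef_rot: [0.0, 0.979, -0.204, -0.0]
wrist_force: [1.1, 0.3, 0.5]
grip_width: 0.0497
gripper_force: 0.0
top (array([540.9,  -7.8]), 21.8, array([541.1,  -8.1, 106.2]), 241) [0.1016 0.1062 0.1107] [0.019 0.011 0.096]
dial ((564.6773681640625, -122.18217468261719), (9.55057430267334, 33.89618682861328), 66.93783569335938)
side (array([540.8,  -7.8]), 21.4, array([540.2,  -6.8, 105. ]), 127) [0.1014 0.1051 0.108 ] [ 0.035 -0.001  0.086]
dial ((562.6129760742188, -120.00971984863281), (13.241579055786133, 33.81620788574219), 71.47329711914062)
22.0167 [ 0.71286289  0.1949778  -0.17198664  1.8187658   0.0359887   1.13097092
 -1.44800606] [ 0.4379066  -0.32642856  0.32035954] [[ 0.919 -0.395  0.   ]
 [-0.395 -0.919  0.001]
 [ 0.    -0.001 -1.   ]]
```

View pics/d2.png

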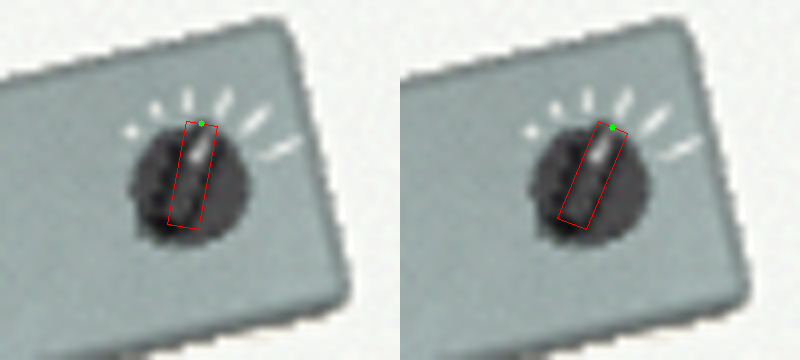

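View pics/c4.png

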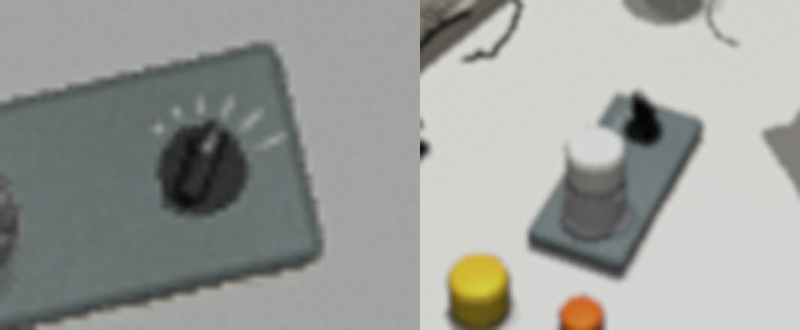

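```bash
python3 -c "
from bench import arm
print(arm.job_done())"
```

```text
the job is handed in; nothing more can be done
None
```

The diffuser is screwed fully home on the neck: it met a firm stop at 1.3 N m, and the cameras put its top at 106 mm, as expected. The dial points at the third click, at about -23° in the world frame, where the marks and the felt end stop both put it. The job was handed in at about 22 s with the arm clear of everything; I kept the arm away from the mug, stapler and eraser but did not re-measure their positions at the end.

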